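Pass a wafer carrier out through the flap port and put the paddle away

ROBOT

A 7-joint arm with a two-finger parallel gripper is mounted at the origin on the work surface. World frame = base frame: x ahead of the robot, y to its left, z up, the work surface at z = 0. Lengths are in m, angles in rad, forces in N, time in s.
With the tool pointing down it reaches from about 0.35 to 0.775 m from the base axis. Payload 3.1 kg.
Tool frame: the origin (TCP) lies on the centre line of the jaws, within the pads' length; the fingertips stand arm.finger_overhang ahead of it and the grasp point (between the pads) lies 11 mm behind it (arm.finger_overhang is the distance from the TCP to the fingertips, in m); z points along the fingers, y is the line along which they close (so a half turn about z gives the same grasp; the last joint's range is limited). The gripper opens to 85 mm and grips with 20 to 120 N. Pads are 22 mm wide; open, the fingers measure 114 mm over their backs; the gripper's body (76 mm by 85 mm) begins 54 mm behind the grasp point. The pads swing forward as they close: fully open they stand 13 mm farther back than shut.
Start: joints at [1.168, 0.311, 0.014, 1.512, -0.004, 1.319, -0.027], TCP at [0.194, -0.515, 0.239] pointing down, gripper open.
Joint ranges: [-2.7, 2.7], [-0.3, 1.91], [-1.27, 1.3], [0.12, 2.57], [-1.44, 4.58], [0.2, 2.03], [-3.05, 3.05]. Speed limits (rad/s): [2.79, 2.79, 3.14, 3.14, 3.14, 3.14, 3.14].

INTERFACE

Orientations are given as a unit quaternion [w, x, y, z].
In Python, from station import arm gives the robot as it stands.
- The arm moves only by the tool jog_arm, never from a script. Its argument "motion" is one flat list of numbers, 7 for each row, row after row: the shift along the tool's x, y, z in m, then the turn, a rotation vector about the tool's x, y, z in rad, then the opening, from 0 (shut) to 1 (fully open). In form: [dx, dy, dz, rx, ry, rz, fingers, dx, dy, dz, rx, ry, rz, fingers, ...]. A call has 1 to 8 rows; each row shifts and turns the commanded pose from where the row before left it, along the tool's axes as they then stand; what a row does not reach is not made up. A row lasts 1/10 s, in which the tool goes at most 50 mm and 8.59 degrees, less where a joint would pass 70% of its speed; a pose out of reach is approached as far as the arm can. A call is refused whole if a number of a shift passes 0.05 or a number of a turn 0.15, either way. A call with a gripper value outside its range is refused whole. The fingers move at their own pace and stop on an object; "newtons" is the grip in N (left out, the last holds). Time passes only in rows, so rows that do not move let the fingers close. It gives the time, the measured TCP pose, the force, the opening and the grip force at its end, in the units of the state.
- arm.get_state(): the state, without advancing time (a new reading comes with each control period).
- arm.camera(name): name is "scene" or "top" or "wrist"; returns the picture (420x560x3 uint8, red, green, blue); there is no depth.
- arm.camera_model(name): a dict with "intrinsics" (3x3 intrinsics, pixels), "D" ([k1, k2, p1, p2, k3] as OpenCV has them; the pictures are not rectified), "R" (3x3) and "t" (3): a world point X has camera coordinates R X + t; the wrist camera has in their place "mount" (4x4, takes a point from camera to tool coordinates, whose origin is the TCP and whose axes are the flange's). Camera axes: x right, y down, z forward; pixel columns grow to the right and rows downward; lengths in m; the calibration is good to about 2 mm. A picture is of the moment at which its call begins: read the wrist's pose just before it. camera_model takes no time and is no camera call.
- arm.close_job(): hands the job in; it is judged then, once.
Trained networks look in the newest picture that a camera, given by its name, has taken for a name from the list of things; names that differ only in an ending like _2 or _b are one class to them, and where a whole thing is asked for, a point or a joint stands for the part that bears it (a point fixed in the world has none). Each returns a list of dicts, best first, with "conf" (0 to 1); they miss things now and then, are a little off and sometimes report something else, mostly with a low value. They report only what shows in the picture. A call takes as long as a camera call. They do not tell look-alikes from the thing itself.
- arm.boxes_of(camera, label): "centre" ([row, column] in pixels, amid what is visible of it).
The state is a dict: "t": time; "q": joint angles; "dq": joint speeds; "joint_torque": joint torques, N m; "tool_pos": TCP position; "eef_rot": TCP orientation; "force": force on the tool from outside, world axes, zero at the start; "ft_torque": the same for the moment, N m; "gripper_width": opening from 0.0 (shut) to 1.0 (fully open); "gripper_force": force on a finger pad.
Only numpy, scipy, OpenCV 4.12 (cv2) and the standard library are available. Lean on these libraries where they do the work, as an engineer would, in place of code of your own. Each camera call takes 0.05 s, during which the arm holds its last target. There are 200 camera calls.

TASK

Using the flat paddle, push the blue-lidded wafer carrier out through the port's sprung flap, far enough that the flap drops fully shut behind it; keep the carrier flat and do not touch it with the gripper itself. Then slide the paddle blade-first, fully home, into the grooves of its white holder and let go of it. Leave everything else on the bench where it is.

Things in the scene. Friction and masses are not known exactly. Their poses are not given: they have to be found in the camera images.
- carrier: The wafer carrier to send out: a flat square clamshell case, 100 x 100 mm and 30 mm high, white base, blue lid with a raised ring, about 0.15 to 0.23 kg. It lies flat on the infeed deck of the port. Origin: centre of its underside; x points roughly to the flap, z up. The sides are upright.
- paddle: The pushing paddle, 200 mm long, 0.14 kg, flat on the bench. Yellow bar handle 85 long (x), 24 wide (y), 24 mm high, to be pinched across its width from above; ahead of it a flat aluminium blade 115 long, 60 wide, 4 mm thick, undersides level. Origin: underside of the handle's middle; x points to the blade's tip, z up. Centre of mass about 26 mm ahead of the origin.
- blade_tip (a point): Middle of the blade's straight front edge, at its underside; 157 mm ahead (+x) of the paddle's origin.
- port: Pass-out port, fixed: aluminium deck 150 mm wide, 10 mm thick, crossed by a clear shield wall 145 mm high, 288 mm wide, 18 mm thick, with a doorway 64 mm high over the deck. Origin: on the bench, mid-doorway, in the plane of the shut flap; x points out through the doorway (the way the carrier goes), z up. Infeed deck from x = -215 mm to the doorway, outfeed tray beyond.
- tray_end (a point): Middle of the outfeed tray's end stop, on the deck, 190 mm beyond (+x) the port's origin. White guide rails, 20 mm high above the deck and 110 mm apart, run from here back through the doorway to x = -50 mm of the port, with lead-ins flaring to about 150 mm apart at x = -82 mm.
- flap (a joint): Hinge of the amber flap in the doorway: 0 shut (hanging upright), growing to 1.4 rad as it swings outward (port's +x) and up. A stop keeps it from swinging back past shut; a light spring (under 2 N at its edge) shuts it. Hinge line 74 mm above the bench. Riding on the carrier's lid it reaches 37 mm beyond the doorway, so it drops only when the carrier's rear has passed x = 37 mm of the port.
- flap_edge (a point): Middle of the flap's lower edge (flap 106 mm wide, 50 mm long, 4 mm thick). Shut, it hangs 14 mm above the deck (24 mm above the bench): the flat blade, kept low over the deck, slides freely beneath it both ways, while the carrier lifts it. A blade held higher would be caught by the flap as it is drawn back.
- holder: Paddle holder, fixed white block 98 mm wide, 60 mm high. Its floor, 40 mm above the bench, has two facing side grooves (66 mm between their walls, 8 mm high, open above along the middle) that take the blade's long edges; closed at the far end. Origin: on the bench under the middle of the mouth; x points into the grooves, z up. Mouth flared over its first 14 mm, to about 90 mm wide.
- slot_end (a point): Middle of the closed end of the grooves, at their floor: 110 mm in (+x) from the holder's origin, 40 mm above the bench. The blade goes in level, tip first along x, its underside 40 to 44 mm above the bench; fully home its tip stands here and the handle stays outside, its front 5 mm clear of the mouth.
- waiting_carrier: Bystander: a like carrier with an amber lid, 100 x 100 x 30 mm, not to be moved. Origin: centre of its underside.
- wash_bottle: Bystander: clear wash bottle with orange cap and bent spout, 64 mm across, 185 mm high. Origin: centre of its underside.
- lens_cap: Bystander: black round lens cap, 76 mm across, 14 mm high. Origin: centre of its underside.
- multimeter: Bystander: orange hand multimeter lying flat, 170 x 82 x 50 mm. Origin: centre of its underside.
- tip_jar: Bystander: small amber jar with black lid, 52 mm across, 65 mm high. Origin: centre of its underside.
- tweezers: Bystander: steel tweezers lying flat, 138 mm long. Origin: near their middle, on the bench.
- positioner: Bystander: black probe positioner, 75 x 62 mm, 102 mm high, 0.9 kg. Origin: centre of its underside.
Things that resemble listed ones, but are neither listed nor needed, are in the scene too. Of the things like the paddle, leave any that is pink or red; of the rest the larger one is meant.

How it is judged:
On the way, in this order (a step that is already met when the one before it is completed fails the run):
1. the carrier, pushed into the doorway, lifts the flap (value of joint flap above 0.5 rad and x of carrier in the frame of port above -0.05 m and z of carrier in the frame of port below 0.025 m), for 0.1 s.
2. the carrier is through and the flap has dropped shut behind it (value of joint flap below 0.06 rad and x of carrier in the frame of port above 0.07 m and z of carrier in the frame of port below 0.025 m), for 0.2 s.
At the end, for the whole second after the job is handed in: The carrier lies flat and still in the outfeed tray beyond the flap, the flap is shut (within 0.06 rad), and the paddle rests level in the holder's grooves, released, its blade tip within 12 mm of the closed end (value of joint flap below 0.06 rad and x of carrier in the frame of port between 0.07 and 0.16 m and z of carrier in the frame of port below 0.016 m and angle between carrier's own z axis and vertical below 0.1 rad and linear speed of each of carrier, paddle below 0.02 m/s and distance between blade_tip and slot_end below 0.012 m and angle between the x axis of paddle and the x axis of holder, either way round below 0.12 rad and angle between paddle's own z axis and vertical below 0.12 rad); the robot touches nothing.
It fails at once if the gripper or arm touches the carrier itself (contact force between any of the fingers, the arm and carrier above 0.5 N).
It fails at once if the carrier is tipped up (angle between carrier's own z axis and vertical above 0.3 rad).
It fails at once if a bystander is pushed about (25 mm) (distance of any of waiting_carrier, wash_bottle, lens_cap, multimeter, tip_jar, tweezers, positioner from where it was at the start of the episode above 0.025 m).
It also fails if it takes over 61 s, if anything falls off the work surface, if the arm or the gripper's body presses on something with over 40 N, if the wrist force passes 120 N, or if a joint passes its speed limit or range.

## Working session

There is one attempt and no reset: what is moved stays moved. The work goes in short steps, Python scripts to look and compute and a tool call to move; the robot and the scene stay as the last step left them, time stands still between calls to the robot, and variables do not carry over. Pictures are saved under pics/ and viewed, at most 10 in all, crops included, and the job is handed in when it is done.

Besides the shell and the picture viewer there is one more tool, called after "Call:" by a JSON object that holds its "api" and its "payload". jog_arm: Moves the arm, as the interface text tells. Its arguments: {"type":"object","properties":{"motion":{"type":"array","items":{"type":"number"}},"newtons":{"type":"number"}},"required":["motion"]}

```bash
mkdir -p pics; ls
python3 - <<'E'
from station import arm
import cv2, numpy as np
s=arm.get_state(); print(s['t'],s['tool_pos'],s['eef_rot'],arm.finger_overhang)
for n in ['scene','top']:
    im=arm.camera(n); cv2.imwrite(f'pics/{n}0.png',im[:,:,::-1])
    m=arm.camera_model(n); print(n,m)
    for l in ['carrier','paddle','port','holder','flap','waiting_carrier'] if n=='top' else []:
        print(l,[(np.round(b['centre']),round(b['conf'],2)) for b in arm.boxes_of(n,l)][:4])
print(arm.camera_model('wrist'))
E
```

```text
pics
0.0 [ 0.19392646 -0.51390343  0.23821107] [-1.16822780e-03  9.83763657e-01  1.79464845e-01 -2.68997155e-04] 0.008
scene {'intrinsics': array([[479.96444353,   0.        , 281.371754  ],
       [  0.        , 479.96444353, 213.92616469],
       [  0.        ,   0.        ,   1.        ]]), 'D': array([-0.0057342,  0.       ,  0.       ,  0.       ,  0.       ]), 'R': array([[-0.65232181,  0.75787839,  0.00982815],
       [ 0.50055809,  0.44050521, -0.74524947],
       [-0.56913782, -0.48122292, -0.66671331]]), 't': array([ 0.34120166, -0.18025357,  1.8063906 ])}
top {'intrinsics': array([[413.86882486,   0.        , 289.25972596],
       [  0.        , 413.86882486, 206.9565989 ],
       [  0.        ,   0.        ,   1.        ]]), 'D': array([0.00698923, 0.        , 0.        , 0.        , 0.        ]), 'R': array([[-0.08704431, -0.99617992,  0.00698999],
       [-0.97439042,  0.08367588, -0.2087143 ],
       [ 0.2073321 , -0.02497838, -0.97795168]]), 't': array([-0.00836331,  0.50682156,  1.18400029])}
carrier [(array([200., 241.]), 0.98), (array([162., 148.]), 0.23)]
paddle [
[... 219 characters left out ...]
rray([211., 454.]), 0.41)]
flap [(array([200., 189.]), 0.5)]
waiting_carrier [(array([130., 354.]), 0.7)]
{'intrinsics': array([[369.50815778,   0.        , 286.74190261],
       [  0.        , 369.50815778, 211.64301196],
       [  0.        ,   0.        ,   1.        ]]), 'D': array([0.01325461, 0.        , 0.        , 0.        , 0.        ]), 'mount': array([[-4.27152450e-04, -9.65239720e-01, -2.61365835e-01,
         6.61810018e-02],
       [ 9.99999783e-01, -2.81036434e-04, -5.96423890e-04,
        -6.49824643e-05],
       [ 5.02238707e-04, -2.61366033e-01,  9.65239631e-01,
        -1.34116267e-01],
       [ 0.00000000e+00,  0.00000000e+00,  0.00000000e+00,
         1.00000000e+00]])}
```

View pics/top0.png

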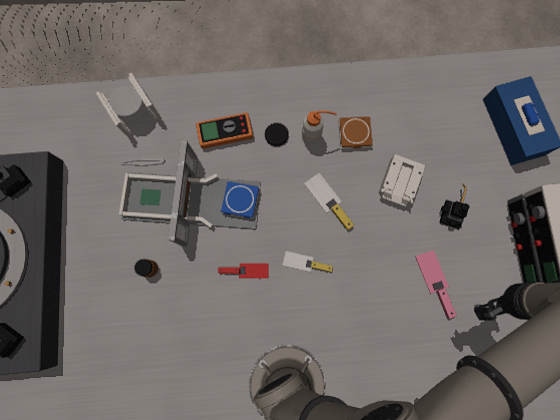

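View pics/scene0.png

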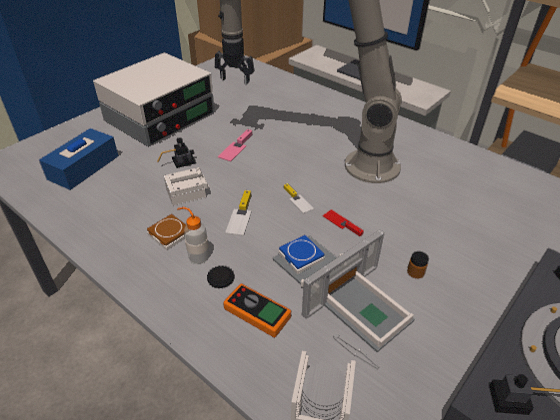

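The top view shows the port at about (row 200, col 182) with the doorway pointing left, the blue carrier at (200, 241), the large yellow paddle at (203, 330) and the holder at (181, 402). The red and pink paddles and the small yellow one are decoys. I'll enlarge this area.

Run:
```python
import cv2
im=cv2.imread('pics/top0.png')
a=cv2.resize(im[135:265,110:270],None,fx=4.5,fy=4.5,interpolation=cv2.INTER_CUBIC)[:590]
b=cv2.resize(im[140:240,295:435],None,fx=5.7,fy=5.7,interpolation=cv2.INTER_CUBIC)
cv2.imwrite('pics/a.png',a);cv2.imwrite('pics/b.png',b)
```

```text
(no output)
```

View pics/a.png

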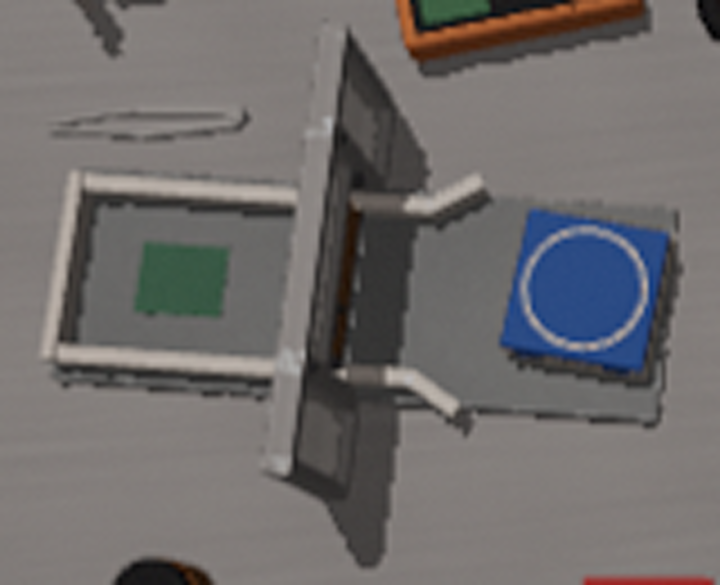

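View pics/b.png

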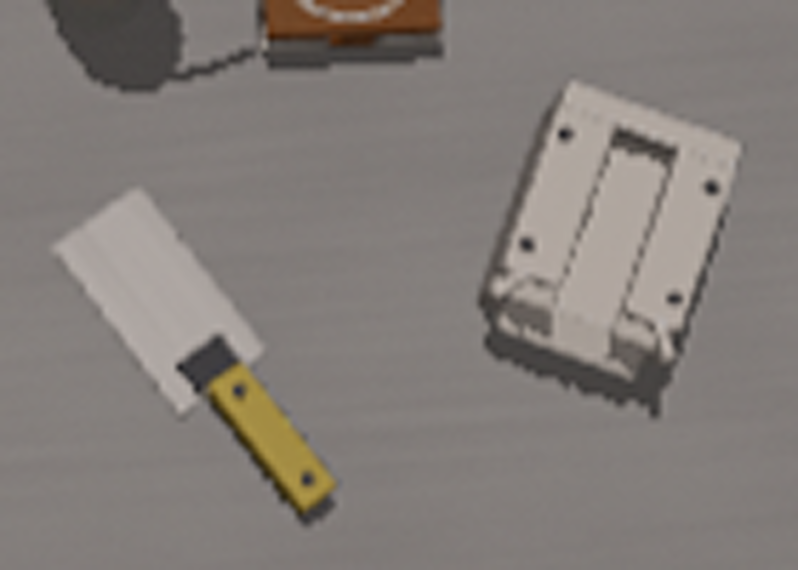

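Crop a shows the shut amber flap in the doorway. The carrier lid has its corners at (530,208), (668,232), (640,370) and (502,345). Crop b shows the paddle blade pointing up-left, and the holder's mouth at the lower side with its closed end at the top. Next I back-project these pixels.

```bash
cat > h.py <<'E'
import numpy as np, cv2
from station import arm
from scipy.spatial.transform import Rotation as Ro
def back(cam,uv,z,pose=None):
    m=arm.camera_model(cam); uv=np.array(uv,float).reshape(-1,1,2)
    n=cv2.undistortPoints(uv,m['intrinsics'],m['D']).reshape(-1,2)
    d=np.c_[n,np.ones(len(n))]
    if cam=='wrist':
        p,q=pose; R=Ro.from_quat(np.r_[q[1:],q[0]]).as_matrix(); M=m['mount']
        o=R@M[:3,3]+p; d=d@(R@M[:3,:3]).T
    else:
        o=-m['R'].T@m['t']; d=d@m['R']
    z=np.broadcast_to(z,len(d))
    return o+d*((z-o[2])/d[:,2])[:,None]
def proj(cam,X,pose=None):
    X=np.array(X,float).reshape(-1,3); m=arm.camera_model(cam)
    if cam=='wrist':
        p,q=pose; R=Ro.from_quat(np.r_[q[1:],q[0]]).as_matrix(); M=m['mount']
        Rw=R@M[:3,:3]; o=R@M[:3,3]+p; Rc=Rw.T; t=-Rc@o
    else: Rc,t=m['R'],m['t']
    return cv2.projectPoints(X,cv2.Rodrigues(Rc)[0],t,m['intrinsics'],m['D'])[0].reshape(-1,2)
def frame(o,yaw,pts):
    c,s=np.cos(yaw),np.sin(yaw); pts=np.array(pts,float).reshape(-1,3)
    return np.c_[o[0]+c*pts[:,0]-s*pts[:,1],o[1]+s*pts[:,0]+c*pts[:,1],pts[:,2]]
E
python3 - <<'E'
from h import *
np.set_printoptions(precision=4,suppress=True)
A=lambda p:(np.array(p)/4.5+[110,135]-.4); B=lambda p:(np.array(p)/5.7+[295,140]-.4)
def show(n,P,z): X=back('top',P,z); print(n,X[:,:2].tolist() if 0 else X[:,:2].round(4)); return X
p=show('paddle tipL,tipR,backR,backL',B([(52,247),(140,187),(263,355),(185,417)]),.004)
e=show('handle end',B([(335,487),(305,515)]),.024)
tip=p[:2].mean(0);end=e.mean(0);d=tip-end;print('paddle len',np.hypot(*d[:2]),'yaw',np.arctan2(d[1],d[0]),'tip',tip,'w',np.hypot(*(p[0]-p[1])[:2]))
h=show('holder farL,farR',B([(573,80),(740,147)]),.06); print(np.hypot(*(h[0]-h[1])[:2]))
s=show('slot L far,near; R far,near',B([(612,130),(557,305),(676,150),(622,325)]),.06)
for a,b in((0,1),(2,3)): d=s[a]-s[b];print('yaw',np.arctan2(d[1],d[0]))
c=show('carrier',A([(530,208),(668,232),(640,370),(502,345)]),.04);print(c.mean(0),[np.hypot(*(c[i]-c[i-1])[:2]).round(4) for i in range(4)])
d=(c[0]+c[3]-c[1]-c[2]);print('yaw',np.arctan2(d[1],d[0]))
k=show('deck in',A([(678,208),(660,425)]),.01);t=show('tray end outer',A([(72,172),(42,358)]),.03)
print(np.hypot(*(k[0]-k[1])[:2]),np.hypot(*(t[0]-t[1])[:2]))
d=t.mean(0)-k.mean(0);print('port len',np.hypot(*d[:2]),'yaw',np.arctan2(d[1],d[0]),'origin',k.mean(0)+.215*d/np.hypot(*d[:2]))
for T in('tip_jar','lens_cap','multimeter','positioner','wash_bottle'):
    b=arm.boxes_of('top',T)[0]; print(T,back('top',b['centre'][::-1],.03))
E
```

```text
paddle tipL,tipR,backR,backL [[ 0.5879 -0.1055]
 [ 0.6182 -0.1575]
 [ 0.5171 -0.2149]
 [ 0.4863 -0.1687]]
handle end [[ 0.4379 -0.242 ]
 [ 0.4242 -0.2243]]
paddle len 0.19976963674115059 yaw 0.5335430770872417 tip [ 0.6031 -0.1315  0.004 ] w 0.060178218603710684
holder farL,farR [[ 0.6414 -0.3894]
 [ 0.5965 -0.4731]]
0.0949558613348886
slot L far,near; R far,near [[ 0.6118 -0.4063]
 [ 0.5187 -0.3636]
 [ 0.5978 -0.4388]
 [ 0.505  -0.3962]]
yaw -0.43010368825821604
yaw -0.43077796639445687
carrier [[0.6048 0.1292]
 [0.5799 0.0369]
 [0.4865 0.0623]
 [0.5114 0.1532]]
[0.5457 0.0954 0.04  ] [np.float64(0.0964), np.float64(0.0955), np.float64(0.0969), np.float64(0.0942)]
yaw 1.3055928484413473
deck in [[0.6048 0.0302]
 [0.4532 0.0534]]
tray end outer [[0.6599 0.4419]
 [0.5311 0.4625]]
0.1533303338968988 0.13047772459822654
port len 0.41574538647556614 yaw 1.4100979984890996 origin [0.5634 0.254  0.0203]
tip_jar [[0.3628 0.3843 0.03  ]]Traceback (most recent call last):
  File "<stdin>", line 17, in <module>
IndexError: list index out of range
```

Call:
{"api": "jog_arm", "payload": {"motion": [0.04, -0.021, 0.005, 0, 0, 0, 1, 0.04, -0.021, 0.005, 0, 0, 0, 1, 0.04, -0.021, 0.005, 0, 0, 0, 1, 0.04, -0.021, 0.005, 0, 0, 0, 1, 0.04, -0.021, 0.005, 0, 0, 0, 1, 0.04, -0.021, 0.005, 0, 0, 0, 1, 0.04, -0.021, 0.005, 0, 0, 0, 1, 0.04, -0.021, 0.005, 0, 0, 0, 1], "newtons": 80}}

```text
t: 1.3
tool_pos: [0.4353, -0.2431, 0.1995]
eef_rot: [0.0, 0.984, 0.179, 0.0]
force: [0.0, -0.6, -0.3]
gripper_width: 0.998
gripper_force: 0.0
```

Call:
{"api": "jog_arm", "payload": {"motion": [0.032, -0.016, 0.01, 0, 0, 0, 1, 0, 0, 0, 0, 0, -0.085, 1, 0, 0, 0, 0, 0, -0.087, 1, 0, 0, 0, 0, 0, 0, 1]}}

```text
t: 1.7
tool_pos: [0.4587, -0.2178, 0.1892]
eef_rot: [-0.0, 0.965, 0.264, -0.0]
force: [-0.2, -0.1, 0.3]
gripper_width: 1.002
gripper_force: 0.0
```

```bash
cat >> h.py <<'E'
def yaw_of(q):
    x=Ro.from_quat(np.r_[q[1:],q[0]]).as_matrix()[:,0]; return np.arctan2(x[1],x[0])
def go(target,yaw):
    "shift in present tool axes to target TCP, and turn rotvec to straight-down pose of given yaw"
    s=arm.get_state(); q=s['eef_rot']; R=Ro.from_quat(np.r_[q[1:],q[0]])
    T=Ro.from_euler('z',yaw)*Ro.from_euler('x',np.pi)
    print('t',round(s['t'],2),'pos',np.round(s['tool_pos'],4),'yaw',round(yaw_of(q),4),'F',np.round(s['force'],1),'w',round(s['gripper_width'],3))
    print(' shift',np.round(R.inv().apply(np.array(target)-s['tool_pos']),4),'turn',np.round((R.inv()*T).as_rotvec(),4))
E
python3 - <<'E'
from h import *
go([.4577,-.2175,.010],.5335)
s=arm.get_state();im=arm.camera('wrist').copy()
pose=(s['tool_pos'],s['eef_rot'])
o,y=np.array([.468,-.2114]),.5335
P=frame(o,y,[(.157,.03,.004),(.157,-.03,.004),(.042,-.03,.004),(.042,.03,.004),(-.0425,.012,.024),(-.0425,-.012,.024),(.0425,.012,.024),(.0425,-.012,.024)])
for u in proj('wrist',P,pose): cv2.circle(im,tuple(int(v) for v in u.round()),3,(255,0,0),1)
cv2.imwrite('pics/w1.png',im[:,:,::-1])
E
```

```text
t 1.7 pos [ 0.4587 -0.2178  0.1892] yaw 0.5335 F [-0.2 -0.1  0.3] w 1.002
 shift [-0.0007 -0.0008  0.1792] turn [-0.0001  0.0001  0.    ]
```

View pics/w1.png

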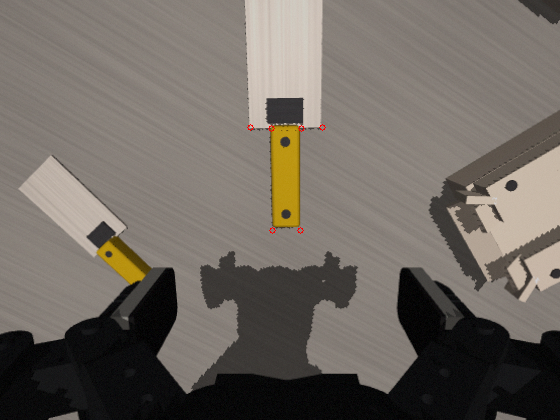

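The wrist view matches the prediction within 2 mm: handle x 272–300, rear end at row 227, about 2 mm further ahead than predicted. Descending to grasp.

Call:
{"api": "jog_arm", "payload": {"motion": [0.001, -0.001, 0.045, 0, 0, 0, 1, 0, 0, 0.045, 0, 0, 0, 1, 0, 0, 0.045, 0, 0, 0, 1, 0, 0, 0.03, 0, 0, 0, 1, 0, 0, 0.013, 0, 0, 0, 1, 0, 0, 0, 0, 0, 0, 0.2, 0, 0, 0, 0, 0, 0, 0, 0, 0, 0, 0, 0, 0, 0], "newtons": 90}}

```text
t: 2.55
tool_pos: [0.4608, -0.2177, 0.0133]
eef_rot: [0.001, 0.965, 0.263, 0.002]
force: [-1.1, -1.1, -0.7]
gripper_width: 0.517
gripper_force: 0.0
```

Call:
{"api": "jog_arm", "payload": {"motion": [0, 0, 0, 0, 0, 0, 0, 0, 0, 0, 0, 0, 0, 0, 0, 0, 0, 0, 0, 0, 0, 0, 0, 0, 0, 0, 0, 0]}}

```text
t: 2.95
tool_pos: [0.4606, -0.2174, 0.0133]
eef_rot: [0.001, 0.965, 0.263, 0.001]
force: [-1.1, 0.4, 6.8]
gripper_width: 0.254
gripper_force: 90.0
```

Call:
{"api": "jog_arm", "payload": {"motion": [0, 0, -0.02, 0, 0, 0, 0, 0, 0, -0.04, 0, 0, 0, 0, 0, 0, 0, 0, 0, -0.14, 0, 0, 0, 0, 0, 0, -0.14, 0, 0, 0, 0, 0, 0, -0.14, 0, 0, 0, 0, 0, 0, -0.14, 0, 0, 0, 0, 0, 0, -0.14, 0, 0, 0, 0, 0, 0, -0.14, 0]}}

```text
t: 3.75
tool_pos: [0.4588, -0.2169, 0.0716]
eef_rot: [0.0, 0.772, 0.636, -0.0]
force: [0.1, -0.6, -2.0]
gripper_width: 0.254
gripper_force: 88.8
```

Call:
{"api": "jog_arm", "payload": {"motion": [0, 0, 0, 0, 0, -0.04, 0, 0, 0, 0, 0, 0, 0, 0]}}

```text
t: 3.95
tool_pos: [0.4588, -0.217, 0.0715]
eef_rot: [0.0, 0.761, 0.649, -0.0]
force: [-0.2, -0.5, -1.9]
gripper_width: 0.26
gripper_force: 88.8
```

Run:
```python
from h import *
np.set_printoptions(precision=4,suppress=True)
go([.5062,-.150,.045],1.413)
s=arm.get_state();p=s['tool_pos'];im=arm.camera('top').copy()
print([(np.round(b['centre'],1),round(b['conf'],2)) for b in arm.boxes_of('top','paddle')][:3])
y=yaw_of(s['eef_rot']);z=p[2]-.0125
P=frame(p[:2],y,[(.1685,.03,z+.004),(.1685,-.03,z+.004),(.0535,-.03,z+.004),(.0535,.03,z+.004)])
o,py=np.array([.563,.254]),1.413
Q=frame(o,py,[(-.215,.075,.01),(-.215,-.075,.01),(.19,.055,.03),(.19,-.055,.03),(-.05,.055,.03),(-.05,-.055,.03),(-.082,.075,.03),(-.082,-.075,.03),(-.009,.144,.145),(-.009,-.144,.145),(.009,.144,.145),(.009,-.144,.145)])
C=frame([.5457,.0954],1.3056,[(.05,.05,.04),(.05,-.05,.04),(-.05,-.05,.04),(-.05,.05,.04)])
f=4.2;r0,c0=135,110
a=cv2.resize(im[r0:r0+140,c0:c0+190],None,fx=f,fy=f,interpolation=cv2.INTER_CUBIC)
for X,col in((P,(255,0,0)),(Q,(0,255,0)),(C,(255,255,0))):
    for u in proj('top',X): cv2.circle(a,tuple(int(v) for v in ((u-[c0,r0]+.5)*f).round()),4,col,1)
cv2.imwrite('pics/t2.png',a[:,:,::-1])
```

```text
t 3.95 pos [ 0.4588 -0.217   0.0715] yaw 1.4123 F [-0.2 -0.5 -1.9] w 0.26
 shift [0.0736 0.0363 0.0265] turn [ 0.0002  0.0002 -0.0007]
[(array([213.2, 315.7]), 0.91), (array([270.9, 248.9]), 0.87), (array([262.7, 301.9]), 0.82)]
```

View pics/t2.png

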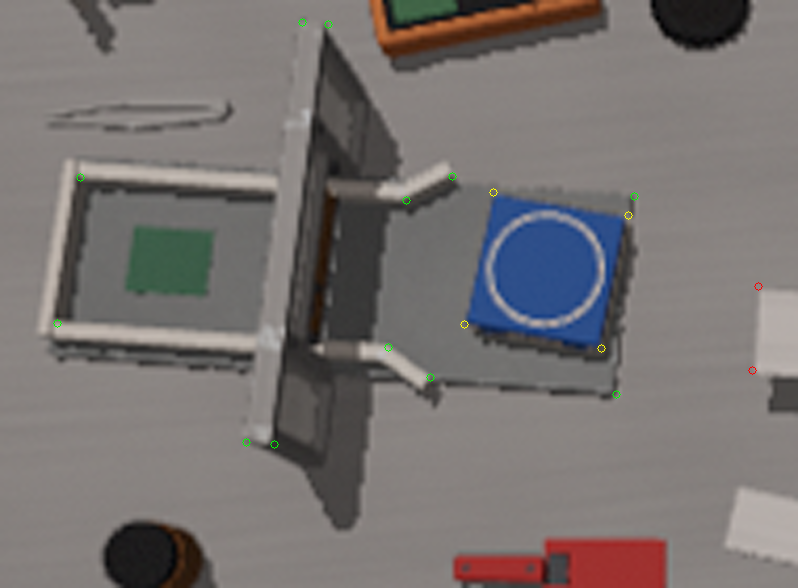

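The overlay fits the port, carrier and blade within about 2 mm, with the blade perhaps 2 mm toward port +y. Now I'll go to the push start.

Call:
{"api": "jog_arm", "payload": {"motion": [0.037, 0.018, 0, 0, 0, 0, 0, 0.037, 0.018, 0, 0, 0, 0, 0, 0, 0, 0.03, 0, 0, 0, 0, 0, 0, 0.014, 0, 0, 0, 0, 0, 0, 0, 0, 0, 0, 0]}}

```text
t: 4.55
tool_pos: [0.5031, -0.1496, 0.0249]
eef_rot: [-0.002, 0.761, 0.649, -0.002]
force: [-1.3, -0.2, -1.5]
gripper_width: 0.257
gripper_force: 88.9
```

Call:
{"api": "jog_arm", "payload": {"motion": [0.012, 0, 0, 0, 0, 0, 0, 0.012, 0, 0, 0, 0, 0, 0, 0.012, 0, 0, 0, 0, 0, 0, 0.012, 0, 0, 0, 0, 0, 0, 0.012, 0, 0, 0, 0, 0, 0, 0.012, 0, 0, 0, 0, 0, 0, 0.012, 0, 0, 0, 0, 0, 0, 0, 0, 0, 0, 0, 0, 0]}}

```text
t: 5.35
tool_pos: [0.5197, -0.0629, 0.0275]
eef_rot: [-0.001, 0.759, 0.651, 0.001]
force: [-0.6, 0.1, -1.7]
gripper_width: 0.256
gripper_force: 89.0
```

```bash
cat > ov.py <<'E'
from h import *
import sys
s=arm.get_state();p=s['tool_pos'];im=arm.camera('top').copy()
o,py=np.array([.563,.254]),1.413
d=p[:2]-o;c,sn=np.cos(py),np.sin(py);print('t',s['t'],'TCP port x,y',d@[c,sn],d@[-sn,c],'z',p[2],'yaw',yaw_of(s['eef_rot']),'F',np.round(s['force'],1))
u=np.array(arm.boxes_of('top','carrier')[0]['centre'])[::-1];X=back('top',u,.035)[0];d=X[:2]-o;print('carrier port',d@[c,sn],d@[-sn,c])
y=yaw_of(s['eef_rot']);z=p[2]-.0125
P=frame(p[:2],y,[(.1685,.03,z+.004),(.1685,-.03,z+.004)])
f=4.2;r0,c0=135,110
a=cv2.resize(im[r0:r0+140,c0:c0+190],None,fx=f,fy=f,interpolation=cv2.INTER_CUBIC)
for v in proj('top',P): cv2.circle(a,tuple(int(k) for k in ((v-[c0,r0]+.5)*f).round()),4,(255,0,0),1)
cv2.imwrite('pics/'+sys.argv[1],a[:,:,::-1])
E
python3 ov.py t3.png
```

```text
t 5.35 TCP port x,y -0.31979689015116985 -0.00707763983952088 z 0.027450622703037567 yaw 1.4168386108374222 F [-0.6  0.1 -1.7]
carrier port -0.10462383917272217 0.003319773716187146
```

View pics/t3.png

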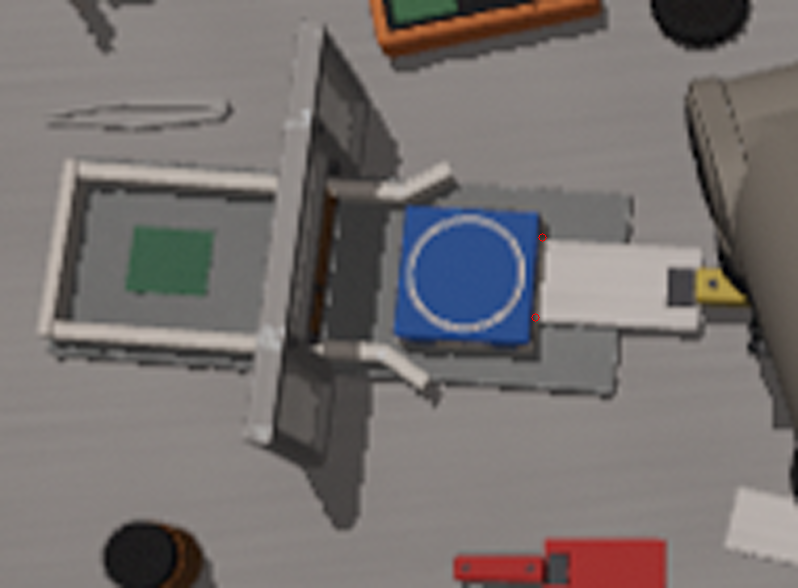

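The carrier (corners (405,207) to (530,343)) is now square with the rails and centred. The blade sits flat on its rear face. I'll carry on straight.

Call:
{"api": "jog_arm", "payload": {"motion": [0.012, 0, 0, 0, 0, 0, 0, 0.012, 0, 0, 0, 0, 0, 0, 0.012, 0, 0, 0, 0, 0, 0, 0.012, 0, 0, 0, 0, 0, 0, 0.012, 0, 0, 0, 0, 0, 0, 0.012, 0, 0, 0, 0, 0, 0, 0.012, 0, 0, 0, 0, 0, 0, 0.012, 0, 0, 0, 0, 0, 0]}}

```text
t: 6.25
tool_pos: [0.5345, 0.0286, 0.0272]
eef_rot: [0.0, 0.761, 0.649, -0.0]
force: [0.2, -3.4, -1.2]
gripper_width: 0.26
gripper_force: 88.9
```

```bash
python3 ov.py t4.png
```

```text
t 6.25 TCP port x,y -0.22710270492888573 -0.007228851249020413 z 0.027240409440784194 yaw 1.4122075751108523 F [ 0.2 -3.4 -1.2]
carrier port -0.0329532968609485 0.0063204188014410415
```

View pics/t4.png

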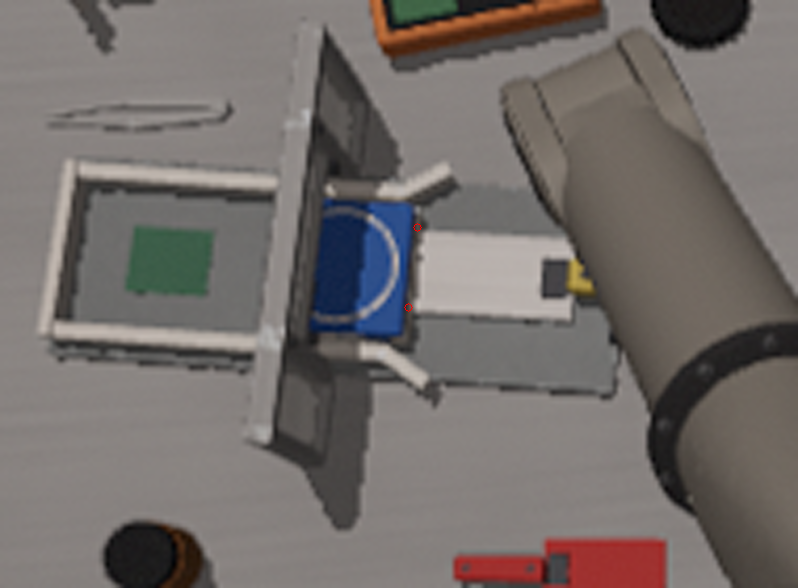

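The carrier is between the rails (rear edge at col 415, front in the doorway) and starting to lift the flap. I'll push on in two steps, watching the forces.

Call:
{"api": "jog_arm", "payload": {"motion": [0.012, 0, 0, 0, 0, 0, 0, 0.012, 0, 0, 0, 0, 0, 0, 0.012, 0, 0, 0, 0, 0, 0, 0.012, 0, 0, 0, 0, 0, 0, 0.012, 0, 0, 0, 0, 0, 0, 0, 0, 0, 0, 0, 0, 0]}}

```text
t: 6.95
tool_pos: [0.544, 0.0917, 0.0275]
eef_rot: [-0.001, 0.759, 0.651, 0.001]
force: [0.2, 0.8, -1.2]
gripper_width: 0.259
gripper_force: 88.9
```

Call:
{"api": "jog_arm", "payload": {"motion": [0.012, 0, 0, 0, 0, 0, 0, 0.012, 0, 0, 0, 0, 0, 0, 0.012, 0, 0, 0, 0, 0, 0, 0.012, 0, 0, 0, 0, 0, 0, 0.006, 0, 0, 0, 0, 0, 0, 0, 0, 0, 0, 0, 0, 0, 0, 0, 0, 0, 0, 0, 0]}}

```text
t: 7.65
tool_pos: [0.5523, 0.1416, 0.0273]
eef_rot: [-0.0, 0.76, 0.649, 0.0]
force: [-0.6, -0.2, -2.7]
gripper_width: 0.258
gripper_force: 88.9
```

```bash
python3 ov.py t5.png
```

```text
t 7.65 TCP port x,y -0.11267612169361028 -0.007144054903011869 z 0.02729937994282311 yaw 1.413639473508934 F [-0.6 -0.2 -2.7]
carrier port 0.09872732630295084 0.0008293118207424073
```

Run:
```python
from h import *
im=arm.camera('scene')[:,:,::-1][225:355,270:430]
a=cv2.resize(im,(480,390),interpolation=cv2.INTER_CUBIC)
b=cv2.resize(cv2.imread('pics/t5.png')[100:400,:480],(320,200))
out=np.zeros((390,800,3),np.uint8);out[:,:480]=a;out[:200,480:]=b
cv2.imwrite('pics/c5.png',out)
```

```text
(no output)
```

View pics/c5.png

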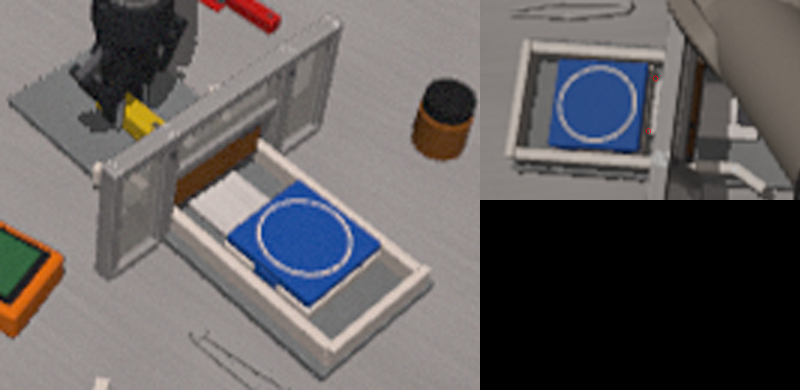

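The flap hangs fully shut over the blade and the carrier lies flat in the tray (centre about x = 0.10 m). I'll draw the blade straight back, then lift.

Call:
{"api": "jog_arm", "payload": {"motion": [-0.015, 0, 0, 0, 0, 0, 0, -0.03, 0, 0, 0, 0, 0, 0, -0.035, 0, 0, 0, 0, 0, 0, -0.035, 0, 0, 0, 0, 0, 0, -0.035, 0, 0, 0, 0, 0, 0, -0.035, 0, 0, 0, 0, 0, 0, -0.035, 0, 0, 0, 0, 0, 0, -0.02, 0, 0, 0, 0, 0, 0]}}

```text
t: 8.6
tool_pos: [0.5128, -0.1022, 0.0272]
eef_rot: [0.001, 0.763, 0.647, -0.002]
force: [0.0, -0.2, -2.3]
gripper_width: 0.259
gripper_force: 88.9
```

Call:
{"api": "jog_arm", "payload": {"motion": [-0.02, 0, -0.04, 0, 0, 0, 0, -0.02, 0, -0.045, 0, 0, 0, 0, 0, 0, -0.045, 0, 0, 0, 0, 0, 0, -0.045, 0, 0, 0, 0, 0, 0, -0.045, 0, 0, 0, 0, 0, 0, 0, 0, 0, 0, 0, 0]}}

```text
invalid input at $.motion: expected a multiple of 7 numbers
```

Run:
```python
from h import *
go([.40,-.47,.25],1.413)
u=arm.camera('top');o,py=np.array([.563,.254]),1.413
b=np.array(arm.boxes_of('top','carrier')[0]['centre'])[::-1];d=back('top',b,.035)[0][:2]-o;c,s=np.cos(py),np.sin(py);print(d@[c,s],d@[-s,c])
```

```text
t 8.6 pos [ 0.5128 -0.1022  0.0272] yaw 1.4066 F [ 0.  -0.2 -2.3] w 0.259
 shift [-0.3821 -0.0513 -0.2214] turn [-0.0009  0.0036 -0.0064]
0.10218345144171165 0.0023353902206026886
```

Call:
{"api": "jog_arm", "payload": {"motion": [-0.02, 0, -0.04, 0, 0, 0, 0, -0.03, -0.005, -0.035, 0, 0, 0, 0, -0.035, -0.005, -0.03, 0, 0, 0, 0, -0.035, -0.005, -0.03, 0, 0, 0, 0, -0.035, -0.005, -0.03, 0, 0, 0, 0, -0.04, -0.005, -0.025, 0, 0, 0, 0, -0.04, -0.005, -0.02, 0, 0, 0, 0, -0.04, -0.005, -0.01, 0, 0, 0, 0]}}

```text
t: 9.5
tool_pos: [0.437, -0.3635, 0.25]
eef_rot: [0.002, 0.76, 0.649, 0.0]
force: [1.3, -1.2, -1.8]
gripper_width: 0.254
gripper_force: 88.8
```

Call:
{"api": "jog_arm", "payload": {"motion": [-0.04, -0.005, 0, 0, 0, 0, 0, -0.04, -0.005, 0, 0, 0, 0, 0, -0.025, -0.005, 0, 0, 0, 0, 0, 0, 0, 0, 0, 0, 0, 0, 0, 0, 0, 0, 0, 0, 0]}}

```text
t: 10.0
tool_pos: [0.4051, -0.4632, 0.2468]
eef_rot: [-0.001, 0.761, 0.649, 0.001]
force: [0.2, 0.9, -0.6]
gripper_width: 0.26
gripper_force: 88.9
```

Run:
```python
from h import *
s=arm.get_state();pose=(s['tool_pos'],s['eef_rot']);print(pose,s['dq'].max() if hasattr(s['dq'],'max') else max(s['dq']))
im=arm.camera('wrist').copy(); cv2.imwrite('pics/w2raw.png',im[:,:,::-1])
np.savez('w2.npz',p=pose[0],q=pose[1])
print([(np.round(b['centre']),round(b['conf'],2)) for b in arm.boxes_of('wrist','holder')][:2])
o,y=np.array([.505,-.377]),-.43
P=frame(o,y,[(0,.049,.06),(0,-.049,.06),(0,.049,0),(0,-.049,0),(.11,.033,.04),(.11,-.033,.04),(.11,0,.04),(0,0,.04),(0,.045,.04),(0,-.045,.04),(.014,.033,.04),(.014,-.033,.04)])
U=proj('wrist',P,pose);print(U.round())
r=U.mean(0);c0=int(min(max(r[0]-120,0),320));r0=int(min(max(r[1]-95,0),240));f=3.2
a=cv2.resize(im[r0:r0+180,c0:c0+240],None,fx=f,fy=f,interpolation=cv2.INTER_CUBIC);print(c0,r0)
for v in U: cv2.circle(a,tuple(int(k) for k in ((v-[c0,r0]+.5)*f).round()),4,(255,0,0),1)
cv2.imwrite('pics/w2.png',a[:,:,::-1])
```

```text
(array([ 0.40511507, -0.46316092,  0.24676679]), array([-6.33818369e-04,  7.60981967e-01,  6.48772518e-01,  5.13030812e-04])) 0.013862561528363012
[(array([ 78., 456.]), 0.8)]
[[413.   2.]
 [372. 127.]
 [392.  21.]
 [358. 125.]
 [519.  67.]
 [488. 142.]
 [503. 105.]
 [385.  70.]
 [403.  14.]
 [368. 122.]
 [414.  35.]
 [388. 113.]]
297 0
```

View pics/w2.png

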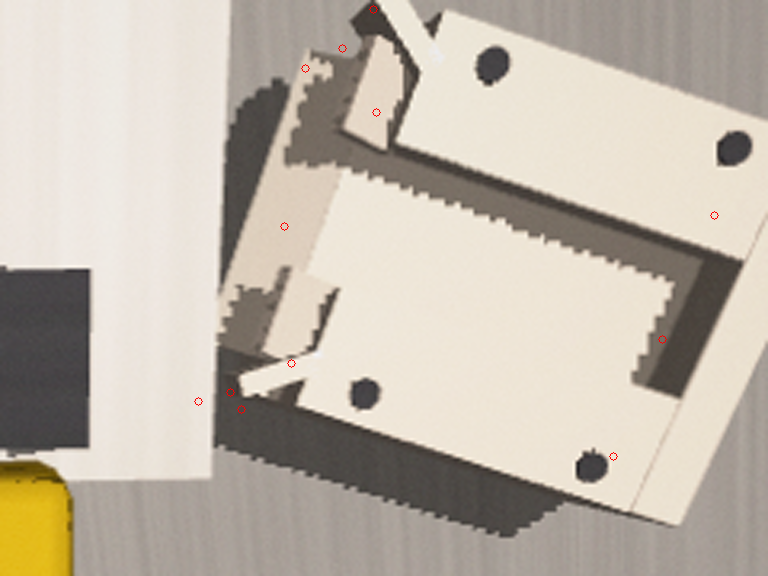

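The crop shows the holder clearly. The closed-end seam runs (768,215)–(630,513) and the slot's end corners are (742,260) and (680,398). The outer edges run (445,10)–(768,122) and (297,405)–(630,513). The predicted end marker (662,339) is on the floor line, as it should be. I back-project these points.

Run:
```python
from h import *
np.set_printoptions(precision=4,suppress=True)
d=np.load('w2.npz');pose=(d['p'],d['q'])
g=lambda p:np.array(p,float)/3.2+[297,0]-.5
a=back('wrist',g([(742,260),(680,398),(398,145),(445,10),(768,122),(297,405),(630,513),(768,215)]),.06,pose)
n=['endL','endR','lipL','outL0','outL1','outR0','outR1','seamL']
for k,v in zip(n,a): print(k,v[:2])
def yw(i,j): e=a[j]-a[i]; return np.arctan2(e[1],e[0])
ys=[yw(2,0),yw(3,4),yw(5,6),yw(6,7)-np.pi/2,yw(1,0)-np.pi/2]; print('yaws',np.array(ys))
y=np.median(ys[:3]);c,s=np.cos(y),np.sin(y)
L=np.c_[a[:,0]*c+a[:,1]*s,-a[:,0]*s+a[:,1]*c]; print(dict(zip(n,L.round(4).tolist())))
yc=(L[3:5,1].mean()+L[5:7,1].mean())/2; print('width',L[3:5,1].mean()-L[5:7,1].mean(),'gapmid',(L[0,1]+L[1,1])/2,'yc',yc)
xe=np.mean(L[[0,1,6,7],0]);S=np.array([c*xe-s*yc,s*xe+c*yc]);print('slot_end',S,'yaw',y,'holder o',S-.11*np.array([c,s]))
# floor check
f=back('wrist',g([(698,256),(648,385)]),.04,pose)
print('floor end',f.mean(0), 'x along',(f[:,0]*c+f[:,1]*s))
# handle in hand: predicted corners
p=d['p'];yt=yaw_of(d['q'])
for dx in(0,):
  P=frame(p[:2],yt,[(.0535,-.03,p[2]-.0125+.004),(.0535,.0,p[2]-.0125+.004)]);print('blade back R predicted crop',(proj('wrist',P,pose)+.5-[297,0])*3.2)
```

```text
endL [ 0.614  -0.4052]
endR [ 0.5985 -0.4373]
lipL [ 0.5295 -0.3639]
outL0 [ 0.5426 -0.3356]
outL1 [ 0.6198 -0.3736]
outR0 [ 0.4993 -0.4229]
outR1 [ 0.5853 -0.4657]
seamL [ 0.6203 -0.3954]
yaws [-0.4554 -0.4578 -0.4617 -0.4621 -0.4494]
{'endL': [0.7299, -0.0921], 'endR': [0.7302, -0.1277], 'lipL': [0.6358, -0.0923], 'outL0': [0.635, -0.0612], 'outL1': [0.7211, -0.0612], 'outR0': [0.6349, -0.1587], 'outR1': [0.7308, -0.159], 'seamL': [0.7312, -0.0806]}
width 0.09769364651693867 gapmid -0.10992414238183718 yc -0.11001522810534059
slot_end [ 0.6067 -0.4216] yaw -0.45784217087956064 holder o [ 0.508 -0.373]
floor end [ 0.608  -0.4188  0.04  ] x along [0.7294 0.7315]
blade back R predicted crop [[220.3378 469.1425]
 [-31.3931 469.3691]]
```

Run:
```python
from h import *
from scipy.optimize import least_squares
d=np.load('w2.npz');pose=(d['p'],d['q']);p=d['p'];yt=yaw_of(d['q'])
im=cv2.imread('pics/w2raw.png').astype(float);g=cv2.GaussianBlur(cv2.cvtColor(im.astype('uint8'),cv2.COLOR_BGR2GRAY),(3,3),0).astype(float)
R0=Ro.from_quat(np.r_[d['q'][1:],d['q'][0]])
rows=[10,30,50,70,90,110,130];obs=[]
for r in rows:
    dg=np.diff(g[r]);l=170+np.argmax(dg[170:240]);k=340+np.argmin(dg[340:400]);obs.append((l+.5,k+.5))
obs=np.array(obs);print(obs.T)
# paddle model in tool coords: edges y=+-.03 at top-surface depth h, small yaw/pitch/lateral
def pred(v):
    lat,yaw,h,pit=v;out=[]
    for sgn in(-1,1):
        x=np.linspace(.0535,.16,60);Y=lat+sgn*.03+yaw*(x-.0);Z=h+pit*x
        W=R0.apply(np.c_[x,Y,Z])+p;u=proj('wrist',W,pose);o=np.argsort(u[:,1]);out.append(np.interp(rows,u[o,1],u[o,0]))
    return np.array(out).T
r=least_squares(lambda v:(pred(v)-obs).ravel(),[0,0,.0085,0]);print(r.x,np.abs(r.fun).max())
```

```text
[[196.5 198.5 199.5 201.5 202.5 204.5 205.5]
 [368.5 392.5 366.5 365.5 370.5 364.5 363.5]]
[-0.00242518  0.02605929  0.02207618 -0.19995904] 17.499663533781586
```

Run:
```python
from h import *
from scipy.optimize import least_squares
d=np.load('w2.npz');pose=(d['p'],d['q']);p=d['p']
R0=Ro.from_quat(np.r_[d['q'][1:],d['q'][0]])
rows=np.array([10,50,110,130]);obs=np.array([[196.5,368.5],[199.5,366.5],[204.5,364.5],[205.5,363.5]])+.5
def pred(v):
    lat,yaw,h,pit=v;out=[]
    for sgn in(-1,1):
        x=np.linspace(.0535,.16,60)
        u=proj('wrist',R0.apply(np.c_[x,lat+sgn*.03+yaw*x,h+pit*x])+p,pose);o=np.argsort(u[:,1]);out.append(np.interp(rows,u[o,1],u[o,0]))
    return np.array(out).T
r=least_squares(lambda v:(pred(v)-obs).ravel(),[0,0,.0085,0]);print('lat,yaw,h,pitch',r.x,np.abs(r.fun).max())
r=least_squares(lambda v:(pred([*v,0])-obs).ravel(),[0,0,.0085]);print('no pitch',r.x,np.abs(r.fun).max())
```

```text
lat,yaw,h,pitch [ 0.00043744 -0.01719297  0.01033896 -0.00981077] 0.30245632894266805
no pitch [ 0.0004414  -0.01724307  0.00955813] 0.37268583817586887
```

The in-hand fit gives the blade underside 13.5 mm below the TCP and the paddle yawed +0.017 rad relative to the tool. I'll move to the holder approach and turn.

Call:
{"api": "jog_arm", "payload": {"motion": [0.033, -0.02, 0, 0, 0, 0, 0, 0.033, -0.02, 0, 0, 0, 0, 0, 0.033, -0.02, 0, 0, 0, 0, 0, 0.033, -0.02, 0, 0, 0, 0, 0, 0.032, -0.022, 0, 0, 0, 0, 0, 0, 0, 0, 0, 0, 0.145, 0, 0, 0, 0, 0, 0, 0.145, 0, 0, 0, 0, 0, 0, 0.145, 0]}}

```text
t: 10.9
tool_pos: [0.3311, -0.2833, 0.2477]
eef_rot: [0.001, 0.883, 0.469, -0.0]
force: [-0.6, 0.3, -0.9]
gripper_width: 0.262
gripper_force: 89.1
```

Call:
{"api": "jog_arm", "payload": {"motion": [0, 0, 0, 0, 0, 0.145, 0, 0, 0, 0, 0, 0, 0.145, 0, 0, 0, 0, 0, 0, 0.145, 0, 0, 0, 0, 0, 0, 0.145, 0, 0, 0, 0, 0, 0, 0.145, 0, 0, 0, 0, 0, 0, 0.145, 0, 0, 0, 0, 0, 0, 0.145, 0, 0, 0, 0, 0, 0, 0.145, 0]}}

```text
t: 11.7
tool_pos: [0.3312, -0.2834, 0.2475]
eef_rot: [0.0, 0.996, -0.092, 0.0]
force: [-0.6, 0.4, -1.9]
gripper_width: 0.255
gripper_force: 89.1
```

Call:
{"api": "jog_arm", "payload": {"motion": [0, 0, 0, 0, 0, 0.145, 0, 0, 0, 0, 0, 0, 0.145, 0, 0, 0, 0, 0, 0, 0, 0, 0, 0, 0, 0, 0, 0, 0]}}

```text
t: 12.1
tool_pos: [0.3309, -0.2842, 0.2474]
eef_rot: [0.0, 0.973, -0.231, 0.0]
force: [0.4, -0.1, -0.6]
gripper_width: 0.26
gripper_force: 89.1
```

Run:
```python
from h import *
go([.3305,-.2854,.0555],-.475)
```

```text
t 12.1 pos [ 0.3309 -0.2842  0.2474] yaw -0.4666 F [ 0.4 -0.1 -0.6] w 0.26
 shift [1.000e-04 1.300e-03 1.919e-01] turn [ 0.0001 -0.0001  0.0084]
```

Call:
{"api": "jog_arm", "payload": {"motion": [0, 0.001, 0.045, 0, 0, 0.008, 0, 0, 0, 0.045, 0, 0, 0, 0, 0, 0, 0.045, 0, 0, 0, 0, 0, 0, 0.04, 0, 0, 0, 0, 0, 0, 0.017, 0, 0, 0, 0, 0, 0, 0, 0, 0, 0, 0, 0, 0, 0, 0, 0, 0, 0]}}

```text
t: 12.8
tool_pos: [0.3308, -0.2864, 0.0559]
eef_rot: [0.0, 0.972, -0.237, 0.0]
force: [0.4, -0.3, -0.6]
gripper_width: 0.257
gripper_force: 89.0
```

Run:
```python
from h import *
go([.4563,-.3474,.0555],-.475)
S=np.array([.6067,-.4216]);u=np.array([np.cos(-.458),np.sin(-.458)])
s=arm.get_state();p=s['tool_pos'][:2]; y=yaw_of(s['eef_rot'])+.017
tip=p+.1677*np.array([np.cos(y),np.sin(y)])
print('tip to end along, lateral(left+)',(S-tip)@u,(tip-S)@[-u[1],u[0]])
```

```text
t 12.8 pos [ 0.3308 -0.2864  0.0559] yaw -0.4782 F [ 0.4 -0.3 -0.6] w 0.257
 shift [ 0.1396 -0.0036  0.0005] turn [-0.0001 -0.0009 -0.0032]
tip to end along, lateral(left+) 0.13960524369235486 -0.0012539213098405541
```

Call:
{"api": "jog_arm", "payload": {"motion": [0, -0.0015, 0, 0, 0, 0, 0, 0.015, 0, 0, 0, 0, 0, 0, 0.015, -0.0005, 0, 0, 0, 0, 0, 0.01, 0, 0, 0, 0, 0, 0, 0.01, -0.0005, 0, 0, 0, 0, 0, 0.01, 0, 0, 0, 0, 0, 0, 0, 0, 0, 0, 0, 0, 0]}}

```text
t: 13.5
tool_pos: [0.3861, -0.3126, 0.0558]
eef_rot: [0.0, 0.971, -0.238, 0.001]
force: [0.1, 0.5, -0.7]
gripper_width: 0.256
gripper_force: 89.0
```

Call:
{"api": "jog_arm", "payload": {"motion": [0.012, -0.0005, 0, 0, 0, 0, 0, 0.012, 0, 0, 0, 0, 0, 0, 0.012, -0.0005, 0, 0, 0, 0, 0, 0.012, 0, 0, 0, 0, 0, 0, 0.012, 0, 0, 0, 0, 0, 0, 0, 0, 0, 0, 0, 0, 0]}}

```text
t: 14.1
tool_pos: [0.4391, -0.339, 0.0553]
eef_rot: [0.0, 0.971, -0.238, 0.001]
force: [-0.0, 0.1, -0.8]
gripper_width: 0.259
gripper_force: 89.0
```

Run:
```python
from h import *
go([.4563,-.3474,.0555],-.475)
S=np.array([.6067,-.4216]);u=np.array([np.cos(-.458),np.sin(-.458)])
s=arm.get_state();p=s['tool_pos'][:2]; y=yaw_of(s['eef_rot'])+.017
tip=p+.1677*np.array([np.cos(y),np.sin(y)])
print('tip to end along, lateral(left+)',(S-tip)@u,(tip-S)@[-u[1],u[0]])
```

```text
t 14.1 pos [ 0.4391 -0.339   0.0553] yaw -0.4798 F [-0.   0.1 -0.8] w 0.259
 shift [ 0.0191 -0.0005 -0.0002] turn [-0.0002 -0.0011 -0.0048]
tip to end along, lateral(left+) 0.019140970224916117 -0.0008728765952662866
```

Call:
{"api": "jog_arm", "payload": {"motion": [0.006, 0, 0, 0, 0, 0, 0, 0.006, 0, 0, 0, 0, 0, 0, 0.004, 0, 0, 0, 0, 0, 0, 0.002, 0, 0, 0, 0, 0, 0, 0, 0, 0, 0, 0, 0, 0]}}

```text
t: 14.6
tool_pos: [0.4543, -0.347, 0.0553]
eef_rot: [0.0, 0.971, -0.238, 0.0]
force: [0.2, 1.1, -0.7]
gripper_width: 0.256
gripper_force: 89.0
```

Call:
{"api": "jog_arm", "payload": {"motion": [0.002, 0, 0, 0, 0, 0, 0, 0, 0, 0, 0, 0, 0, 0]}}

```text
t: 14.8
tool_pos: [0.4556, -0.3478, 0.0552]
eef_rot: [-0.0, 0.971, -0.238, -0.0]
force: [-0.1, 0.6, -0.7]
gripper_width: 0.256
gripper_force: 89.0
```

Call:
{"api": "jog_arm", "payload": {"motion": [0.002, 0, 0, 0, 0, 0, 0, 0, 0, 0, 0, 0, 0, 0]}}

```text
t: 15.0
tool_pos: [0.4556, -0.348, 0.0546]
eef_rot: [-0.0, 0.971, -0.238, -0.002]
force: [-3.9, 1.9, 0.6]
gripper_width: 0.262
gripper_force: 89.3
```

Call:
{"api": "jog_arm", "payload": {"motion": [0.002, 0, 0, 0, 0, 0, 0, 0, 0, 0, 0, 0, 0, 0]}}

```text
t: 15.2
tool_pos: [0.4555, -0.3481, 0.0541]
eef_rot: [-0.001, 0.971, -0.238, -0.004]
force: [-7.6, 3.8, 1.6]
gripper_width: 0.255
gripper_force: 89.5
```

Firm contact with the closed end (8.5 N) at the expected place, so it is fully home. I'll relieve the force, settle, release, and rise.

Call:
{"api": "jog_arm", "payload": {"motion": [-0.003, 0, 0.001, 0, 0, 0, 0, 0, 0, 0, 0, 0, 0, 0, 0, 0, 0, 0, 0, 0, 0.35, 0, 0, 0, 0, 0, 0, 0.5, 0, 0, 0, 0, 0, 0, 0.7, 0, 0, 0, 0, 0, 0, 0.7, 0, 0, 0, 0, 0, 0, 0.7]}}

```text
t: 15.9
tool_pos: [0.4573, -0.3486, 0.0546]
eef_rot: [0.0, 0.971, -0.238, 0.001]
force: [0.3, 0.7, -0.3]
gripper_width: 0.699
gripper_force: 0.0
```

Call:
{"api": "jog_arm", "payload": {"motion": [0, 0, -0.01, 0, 0, 0, 0.7, 0, 0, -0.02, 0, 0, 0, 0.7, 0, 0, -0.03, 0, 0, 0, 0.7, 0, 0, -0.04, 0, 0, 0, 0.7, 0, 0, -0.04, 0, 0, 0, 0.7, 0, 0, 0, 0, 0, 0, 0.7]}}

```text
t: 16.5
tool_pos: [0.4608, -0.3506, 0.2021]
eef_rot: [0.003, 0.971, -0.238, 0.007]
force: [1.5, -0.8, 0.5]
gripper_width: 0.702
gripper_force: 0.0
```

Run:
```python
from h import *
s=arm.get_state();pose=(s['tool_pos'],s['eef_rot']);print(s['t'],pose[0],s['force'],s['gripper_width'])
im=arm.camera('wrist').copy(); cv2.imwrite('pics/w3.png',im[:,:,::-1])
hsv=cv2.cvtColor(im,cv2.COLOR_RGB2HSV);m=cv2.inRange(hsv,(18,120,80),(38,255,255))
n,l,st,ce=cv2.connectedComponentsWithStats(m)
i=1+np.argmax(st[1:,4]);print(st[i],ce[i],cv2.minAreaRect(np.argwhere(l==i)[:,::-1].astype(np.float32)))
x,y,w,h,_=st[i]
X=back('wrist',[(x+w/2,y),(x+w/2,y+h)],.063,pose);print('handle front/rear',X)
S=np.array([.6067,-.4216]);u=np.array([np.cos(-.458),np.sin(-.458)])
print('front to end (want .115), rear (want .2)',[(S-v[:2])@u for v in X],'lat',[(v[:2]-S)@[-u[1],u[0]] for v in X])
arm.camera('top');b=np.array(arm.boxes_of('top','carrier')[0]['centre'])[::-1];d=back('top',b,.035)[0][:2]-[.563,.254];c,s=np.cos(1.413),np.sin(1.413);print('carrier',d@[c,s],d@[-s,c])
```

```text
16.5 [ 0.4608061  -0.3505736   0.20212326] [ 1.48020204 -0.7527217   0.47767608] 0.7019870827162126
[ 270  139   32  110 3161] [286.04239165 192.27174945] ((285.5, 193.5), (109.0, 31.0), 90.0)
handle front/rear [[ 0.50424785 -0.37264286  0.063     ]
 [ 0.42892736 -0.33333618  0.063     ]]
front to end (want .115), rear (want .2) [np.float64(0.11353994099467327), np.float64(0.1984774481542812)] lat [np.float64(-0.00138819083366324), np.float64(0.0005641459967202084)]
carrier 0.10213939121225313 0.004841075751655917
```

The handle's front reads 113.5 mm from the slot end against 115 mm wanted, so the paddle is home. The carrier is at x ≈ 0.10 m. Handing in.

Call:
{"api": "jog_arm", "payload": {"motion": [0, 0, 0, 0, 0, 0, 0.7, 0, 0, 0, 0, 0, 0, 0.7, 0, 0, 0, 0, 0, 0, 0.7]}}

```text
t: 16.95
tool_pos: [0.4561, -0.348, 0.1931]
eef_rot: [-0.0, 0.971, -0.238, -0.001]
force: [-0.8, -0.1, -0.4]
gripper_width: 0.703
gripper_force: 0.0
```

```bash
python3 -c "
from station import arm
print(arm.close_job())"
```

```text
the job is handed in; nothing more can be done
None
```

The carrier is out in the tray (centre about 0.10 m past the doorway) with the flap shut behind it, the paddle is released fully home in its holder, and the job was handed in at about 17 s; no verdict was returned.

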